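# Put the grinder's stacked spindle parts away in their holders

## Robot

A 7-joint arm with a two-finger parallel gripper is mounted at the origin on the work surface. World frame = base frame: x ahead of the robot, y to its left, z up, the work surface at z = 0. Lengths are in m, angles in degrees, forces in N, time in s.
With the tool pointing down it reaches from about 0.425 to 0.95 m from the base axis. Payload 16.7 kg.
Tool frame: the origin (TCP) lies at the very end of the fingers, on their centre line; the grasp point (between the pads) lies 19 mm behind it; z points along the fingers, y is the line along which they close (so a half turn about z gives the same grasp; the last joint's range is limited). The gripper opens to 94 mm and grips with 3 to 60 N. Pads are 16 mm wide; open, the fingers measure 119 mm over their backs; the gripper's body (75 mm by 177 mm) begins 78 mm behind the grasp point.
Start: joints at [56.465, 24.414, 4.234, 92.017, -1.954, 63.644, -3.845], TCP at [0.285, -0.612, 0.205] pointing down, gripper open.
Joint ranges: [-163.25, 163.25], [-28.42, 122.38], [-70.27, 78.77], [12.13, 141.07], [-58.53, 238.53], [9.26, 117.41], [-156.51, 156.51]. Speed limits (degrees/s): [108.29, 108.29, 136.94, 136.94, 172.46, 172.46, 172.46].

## Interface

Orientations are given as [roll, pitch, yaw] about the fixed x, y, z axes, in that order (R = Rz(yaw) Ry(pitch) Rx(roll)).
In Python, from rig import state, capture, finish_job gives the robot as it stands.
- The arm moves only by the tool carry_out, never from a script. Its argument "rows" is a list of rows, each an object of numbers: "x", "y", "z": the shift along the tool's x, y, z in mm; "turn": the turn about the tool's z in units of 6 degrees (1.0 is 6 degrees). A call has 1 to 10 rows; each row shifts and turns the commanded pose from where the row before left it, along the tool's axes as they then stand; what a row does not reach is not made up. A row lasts 1/10 s, in which the tool goes at most 50 mm and 8.59 degrees, less where a joint would pass 70% of its speed; a pose out of reach is approached as far as the arm can. A call with a gripper value outside its range is refused whole. "claw" is the opening in per cent of the stroke, from 0 (shut) to 100 (fully open), set as the call begins (left out, the last holds). The fingers move at their own pace and stop on an object; "grip_force" is the grip in N (left out, the last holds). Time passes only in rows, so rows that do not move let the fingers close. It gives the time, the measured TCP pose, the force, the opening and the grip force at its end, in the units of the state.
- state(): the state, without advancing time (a new reading comes with each control period).
- capture(name): name is "scene" or "top" or "wrist"; returns a dict with "color" (420x560x3 uint8, red, green, blue), "depth" (420x560 float32, m along the optical axis (not along the pixel's ray), 0 where there is no reading), "K" (3x3 intrinsics, pixels), "extrinsics" (4x4, takes a point from camera to world coordinates). Camera axes: x right, y up, looking along -z (the intrinsics and any distortion apply to the point x, -y, -z); pixel columns grow to the right and rows downward; lengths in m; the calibration is good to about 2 mm. The wrist camera is an equidistant fisheye: a pixel r from the principal point sees the ray r / f radians off the axis. A picture is of the moment at which its call begins.
- finish_job(): hands the job in; it is judged then, once.
The state is a dict: "time_s": time; "qpos": joint angles; "joint_velocities": joint speeds; "tau": joint torques, N m; "position": TCP position; "ee_rot": TCP orientation; "wrist_force": force on the tool from outside, world axes, zero at the start; "wrist_torque": the same for the moment, N m; "opening": finger opening in m; "grip_force": force on a finger pad.
Only numpy, scipy, OpenCV 4.12 (cv2) and the standard library are available. Lean on these libraries where they do the work, as an engineer would, in place of code of your own. Each camera call takes 0.05 s, during which the arm holds its last target. There are 200 camera calls.

## Task

Take apart the stack of grinder parts that stands behind the rail on the low wooden ledge and lay each part flat in the shallow wooden holder made to its shape: the square dressing stone in the square tray, the grinding wheel in the large round dish, the hexagonal nut in the hexagonal tray and the spacer sleeve in the small round dish. The parts are brittle or easily dented, so set them down gently and do not drop them, and leave the finished horn cup standing where it is.

Things in the scene. Friction and masses are not known exactly. Their poses are not given: they have to be found in the camera images.
- ledge: Low wooden ledge fixed to the bench, 140 mm deep (its x) by 240 mm wide (its y); its board's top is 36 mm above the bench. A steel rail (8 mm bar) runs along its front edge, 64 mm from the centre on the -x side (towards the robot), the bar's top 34 mm above the board; posts at both ends of the bar, the other three sides are open. Turned up to 0.2 rad. Origin: on the bench under its centre.
- stone: Square dressing stone, grey, 60 x 60 x 28 mm high, the bottom of the stack, resting on the ledge's board; turned up to 0.2 rad from the ledge. x and y axes are square to its sides. Its origin is the centre of its underside, z up.
- wheel: Small grinding wheel, brick-coloured disc with a steel hub face and a dark bore, 50 mm diameter, 28 mm high, second from the bottom, lying on the stone. Its origin is the centre of its underside, z up.
- nut: Hexagonal steel spindle nut, 36 mm across flats (41.6 mm across corners), 28 mm high, third from the bottom, lying on the wheel. Its x axis is square to a pair of flats (as is every 60 degrees from it). Its origin is the centre of its underside, z up.
- sleeve: Spacer sleeve, plain aluminium cylinder, 22 mm diameter, 28 mm high, on top of the stack, standing on the nut. Its origin is the centre of its underside, z up.
- square_tray: Shallow square wooden tray fixed to the bench, 88 x 88 mm outside, 78 x 78 mm inside, floor 4 mm thick, rim 10 mm above the bench (6 mm above the floor). x and y axes are square to its sides; turned up to 0.35 rad. Takes the stone, its sides parallel to the tray's. Its origin is the centre of its underside, z up.
- large_dish: Larger shallow round wooden dish fixed to the bench, 78 mm outside and 68 mm inside diameter, floor 4 mm thick, rim 10 mm above the bench. Takes the wheel. Its origin is the centre of its underside, z up.
- hex_tray: Shallow hexagonal wooden tray fixed to the bench, 54 mm across flats inside, 64 mm outside, floor 4 mm thick, rim 10 mm above the bench. Takes the nut, in any turn. Its x axis is square to a pair of flats. Its origin is the centre of its underside, z up.
- small_dish: Smaller shallow round wooden dish fixed to the bench, 50 mm outside and 40 mm inside diameter, floor 4 mm thick, rim 10 mm above the bench. Takes the sleeve, standing upright. Its origin is the centre of its underside, z up.
- cup: Finished horn cup, dark brown, open at the top, 56 mm across the rim, 65 mm high, standing loose on the bench among the holders; not to be disturbed. Its origin is the centre of its underside, z up.
Not all that is in view belongs to the job. Leave any yellow look-alike of the wheel alone.

How it is judged:
By the outcome, as a careful person would: the job done as asked, in the order asked, and still so for the second after the job is handed in, with the robot touching nothing.
It also fails if it takes over 138 s, if anything falls off the work surface, if the arm or the gripper's body presses on something with over 40 N, if the wrist force passes 120 N, or if a joint passes its speed limit or range.

## Working session

There is one attempt and no reset: what is moved stays moved. The work goes in short steps, Python scripts to look and compute and a tool call to move; the robot and the scene stay as the last step left them, time stands still between calls to the robot, and variables do not carry over. Pictures are saved under pics/ and viewed, at most 14 in all, crops included, and the job is handed in when it is done.

Besides the shell and the picture viewer there is one more tool, called after ">>>" as name([rows], argument=value, ...), one row to a line, values as JSON. carry_out: Moves the arm, as the interface text tells. Its arguments: {"type":"object","properties":{"rows":{"type":"array","items":{"type":"object","properties":{"x":{"type":"number"},"y":{"type":"number"},"z":{"type":"number"},"turn":{"type":"number"}}}},"claw":{"type":"number"},"grip_force":{"type":"number"}},"required":["rows"]}

```bash
mkdir -p pics; ls
python3 - <<'E'
from rig import state,capture
import cv2,numpy as np
s=state();print({k:np.round(v,3) for k,v in s.items()})
ims=[]
for n in("scene","top"):
    c=capture(n);np.savez(f"pics/{n}0.npz",**c)
    cv2.imwrite(f"pics/{n}0.png",c["color"][...,::-1]);print(n,c["K"].round(1).tolist(),c["extrinsics"].round(3).tolist())
E
```

```text
pics
{'time_s': np.float64(0.0), 'qpos': array([56.465, 24.449,  4.231, 92.051, -1.954, 63.644, -3.843]), 'joint_velocities': array([ 0.073,  0.059,  0.103, -0.07 , -0.041, -0.095,  0.042]), 'tau': array([ 1.0000e-03, -9.3583e+01,  3.6680e+00, -4.5419e+01, -4.9000e-02,
        2.0000e-02,  0.0000e+00]), 'position': array([ 0.285, -0.612,  0.205]), 'ee_rot': array([-1.79929e+02,  5.00000e-03,  2.49690e+01]), 'wrist_force': array([ 0.616, -0.409,  0.32 ]), 'wrist_torque': array([ 0.002,  0.014, -0.027]), 'grip_force': np.float64(0.0), 'opening': np.float64(0.094)}
scene [[418.3, 0.0, 280.8], [0.0, 418.3, 215.1], [0.0, 0.0, 1.0]] [[0.32, -0.763, 0.562, 1.086], [0.947, 0.26, -0.186, -0.177], [-0.005, 0.592, 0.806, 0.844], [0.0, 0.0, 0.0, 1.0]]
top [[436.9, 0.0, 276.8], [0.0, 436.9, 204.6], [0.0, 0.0, 1.0]] [[0.011, 0.993, -0.117, 0.478], [-0.999, 0.007, -0.035, -0.018], [-0.034, 0.117, 0.993, 0.975], [0.0, 0.0, 0.0, 1.0]]
```

View pics/scene0.png

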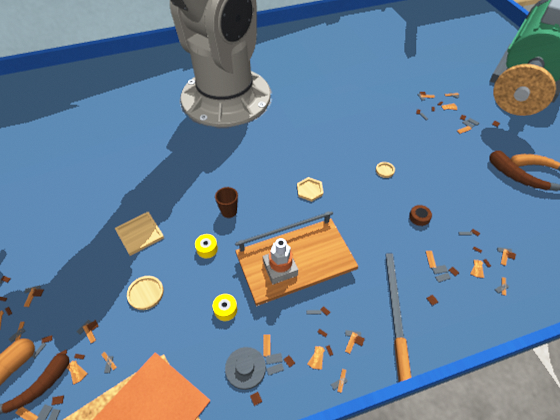

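View pics/top0.png

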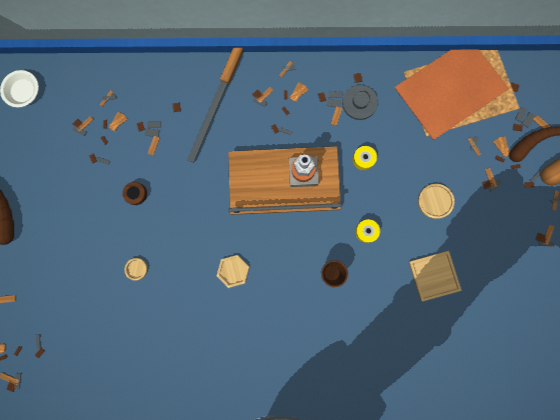

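Top view: the stack is at (304,168) on the ledge at (285,180). The square tray is at (435,276), large dish (436,201), hex tray (233,271), small dish (136,268) and cup (334,274). The yellow look-alikes are at (365,157) and (368,231). Next I measure with depth and rays.

```bash
cat > h.py <<'E'
import numpy as np,cv2
def cloud(c):
    d=c["depth"];v,u=np.mgrid[:d.shape[0],:d.shape[1]];K=c["K"]
    P=np.stack([(u-K[0,2])/K[0,0]*d,-(v-K[1,2])/K[1,1]*d,-d],-1)
    return P@c["extrinsics"][:3,:3].T+c["extrinsics"][:3,3]
def onplane(c,uv,z):
    uv=np.asarray(uv,float).reshape(-1,2);K=c["K"];E=c["extrinsics"]
    r=np.c_[(uv[:,0]-K[0,2])/K[0,0],-(uv[:,1]-K[1,2])/K[1,1],-np.ones(len(uv))]@E[:3,:3].T
    return E[:3,3]+r*((z-E[2,3])/r[:,2])[:,None]
def rect(p):
    (cx,cy),(w,h),a=cv2.minAreaRect((np.asarray(p)[:,:2]*1000).astype(np.float32));return [round(x,1) for x in(cx,cy,w,h,a)]
def circ(p):
    (cx,cy),r=cv2.minEnclosingCircle((np.asarray(p)[:,:2]*1000).astype(np.float32));return [round(x,1) for x in(cx,cy,2*r)]
E
python3 - <<'E'
from h import *
for n,seeds in(("top",dict(sq=(435,276),large=(436,201),hex=(233,271),small=(136,268))),("scene",dict(sq=(140,233),large=(145,293),hex=(311,189),small=(385,170)))):
    c=dict(np.load(f"pics/{n}0.npz"));P=cloud(c)
    hsv=cv2.cvtColor(c["color"],cv2.COLOR_RGB2HSV)
    m=((hsv[...,0]<35)&(hsv[...,1]>40)&(hsv[...,2]>60)).astype(np.uint8)
    _,L=cv2.connectedComponents(m)
    for k,(u,v) in seeds.items():
        cs,_=cv2.findContours((L==L[v,u]).astype(np.uint8),0,2)
        q=onplane(c,max(cs,key=len)[:,0],.010 if n=="top" else .006)
        print(n,k,L[v,u],"rect",rect(q),"circ",circ(q))
    z=P[...,2];x=P[...,0];y=P[...,1]
    near=(abs(x-.55)<.2)&(abs(y+.05)<.2)&(c["depth"]>0)
    for k,zz in(("sleeve",.148),("nut",.120),("wheel",.092),("stone",.064),("board",.036)):
        mm=near&(abs(z-zz)<.006)
        _,L2,st,_=cv2.connectedComponentsWithStats(mm.astype(np.uint8))
        for i in np.argsort(-st[1:,4])[:2]+1:
            q=P[L2==i]
            if len(q)>15: print(n,k,len(q),"z",np.median(q[:,2]).round(4),"rect",rect(q),"circ",circ(q),"mean",q.mean(0).round(4))
E
```

```text
top sq 42 rect [439.3, -326.0, 88.8, 89.8, 16.1] circ [439.7, -325.5, 122.9]
top large 34 rect [601.8, -333.9, 75.4, 78.4, 0.3] circ [602.1, -333.8, 79.4]
top hex 43 rect [445.0, 112.1, 71.6, 64.7, 46.6] circ [443.7, 112.1, 74.6]
top small 44 rect [446.3, 327.8, 50.0, 48.7, 72.9] circ [446.6, 327.7, 51.6]
top sleeve 100 z 0.1482 rect [663.0, -39.9, 21.3, 19.3, 0.8] circ [662.9, -39.8, 21.6] mean [ 0.6626 -0.0397  0.1482]
top nut 172 z 0.1204 rect [659.7, -39.6, 38.3, 35.1, 85.3] circ [660.2, -40.2, 40.5] mean [ 0.6553 -0.0392  0.1202]
top wheel 159 z 0.0922 rect [653.6, -37.6, 48.8, 39.2, 70.8] circ [657.9, -38.6, 49.7] mean [ 0.6475 -0.036   0.0921]
top stone 309 z 0.0641 rect [658.5, -40.2, 60.3, 60.0, 2.7] circ [659.1, -40.0, 81.8] mean [ 0.6518 -0.0414  0.0642]
top stone 183 z 0.0646 rect [444.2, -104.6, 52.9, 53.8, 0.7] circ [443.8, -104.5, 55.4] mean [ 0.4437 -0.1059  0.0645]
top board 5372 z 0.0362 rect [650.3, 2.7, 127.2, 240.6, 2.8] circ [650.2, 2.5, 267.2] mean [0.6474 0.0089 0.0362]
top board 284 z 0.0357 rect [576.1, -1.9, 5.8, 238.3, 3.0] circ [575.5, -1.9, 238.3] mean [
[... 473 characters left out ...]
7 z 0.1197 rect [664.5, -40.6, 36.0, 36.7, 55.3] circ [662.6, -39.8, 40.8] mean [ 0.6685 -0.0417  0.1197]
scene wheel 134 z 0.0912 rect [668.4, -40.8, 46.1, 34.1, 72.5] circ [661.8, -39.3, 49.3] mean [ 0.6741 -0.0417  0.0915]
scene stone 307 z 0.0636 rect [661.3, -39.9, 61.6, 60.0, 2.7] circ [661.9, -40.5, 81.9] mean [ 0.6739 -0.0466  0.0636]
scene stone 292 z 0.0681 rect [582.3, -1.2, 10.6, 235.3, 2.6] circ [583.2, -1.2, 235.3] mean [ 0.5835 -0.0112  0.0675]
scene board 4902 z 0.0358 rect [646.2, 2.7, 141.8, 240.8, 2.7] circ [645.9, 2.2, 274.7] mean [0.6516 0.0058 0.0357]
scene board 60 z 0.0363 rect [430.2, -101.6, 37.7, 15.2, 83.9] circ [437.8, -102.4, 37.7] mean [ 0.4286 -0.1022  0.0363]
```

```bash
cat > go.py <<'E'
import sys,numpy as np
from rig import state
def go(x,y,z,yaw=None,n=None):
    s=state();p=s["position"]*1000;w=s["ee_rot"][2];a=np.radians(w)
    d=np.array([x,y,z])-p
    t=0 if yaw is None else -(yaw-w)/6
    X,Y=d[0]*np.cos(a)+d[1]*np.sin(a),d[0]*np.sin(a)-d[1]*np.cos(a)
    print("pos",p.round(1),"rpy",s["ee_rot"].round(2),"F",s["wrist_force"].round(1),"op",round(s["opening"]*1000,1),"t",s["time_s"],"q",s["qpos"].round(0))
    print("total tool x %.1f y %.1f z %.1f turn %.2f"%(X,Y,-d[2],t))
    if n: print("per row /%d:"%n,(np.array([X,Y,-d[2],t])/n).round(2))
if __name__=="__main__":
    a=[float(v) for v in sys.argv[1:]];go(a[0],a[1],a[2],a[3] if len(a)>3 else None,int(a[4]) if len(a)>4 else None)
E
python3 go.py 664 -40 205 25.3 20
```

```text
pos [ 284.8 -611.6  204.9] rpy [-179.94    0.     24.97] F [-0.3 -0.1 -0.2] op 94.0 t 0.1 q [56. 24.  4. 92. -2. 64. -4.]
total tool x 585.1 y -358.1 z -0.1 turn -0.06
per row /20: [ 2.925e+01 -1.790e+01 -1.000e-02 -0.000e+00]
```

>>> carry_out([
  {"x": 29, "y": -18},
  {"x": 29, "y": -18},
  {"x": 29, "y": -18},
  {"x": 29, "y": -18},
  {"x": 29, "y": -18},
  {"x": 29, "y": -18},
  {"x": 29, "y": -18},
  {"x": 29, "y": -18},
  {"x": 29, "y": -18},
  {"x": 29, "y": -18},
], claw=60, grip_force=15)

```text
schema error: expected keys x, y, z, turn
```

>>> carry_out([
  {"x": 29, "y": -18},
  {"x": 29, "y": -18},
  {"x": 29, "y": -18},
  {"x": 29, "y": -18},
  {"x": 29, "y": -18},
  {"x": 29, "y": -18},
  {"x": 29, "y": -18},
  {"x": 29, "y": -18},
  {"x": 20, "y": -12},
  {"x": 0},
])

```text
schema error: expected keys x, y, z, turn
```

```bash
python3 go.py 664 -40 129 25.3
python3 - <<'E'
from rig import capture
import cv2
c=capture("wrist");cv2.imwrite("pics/w1.png",c["color"][...,::-1])
E
```

```text
pos [ 284.8 -611.6  204.9] rpy [-179.94    0.     24.97] F [-0.3 -0.1 -0.2] op 94.0 t 0.1 q [56. 24.  4. 92. -2. 64. -4.]
total tool x 585.1 y -358.1 z 75.9 turn -0.06
```

View pics/w1.png

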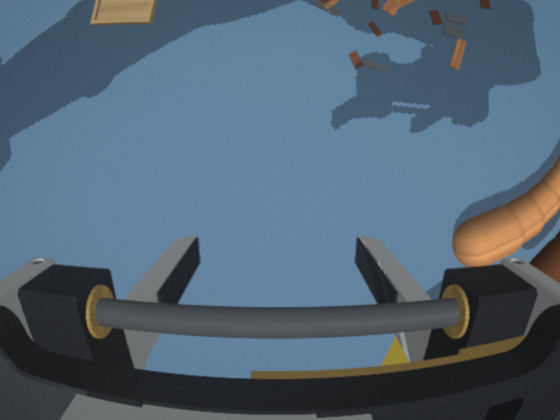

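All four keys are required, so the arm has not moved. The wrist view from the start pose shows the fingers at (185,250) and (370,250), over bare bench.

>>> carry_out([
  {"x": 29, "y": -18, "z": 0, "turn": 0},
  {"x": 29, "y": -18, "z": 0, "turn": 0},
  {"x": 29, "y": -18, "z": 0, "turn": 0},
  {"x": 29, "y": -18, "z": 0, "turn": 0},
  {"x": 29, "y": -18, "z": 0, "turn": 0},
  {"x": 29, "y": -18, "z": 0, "turn": 0},
  {"x": 29, "y": -18, "z": 0, "turn": 0},
  {"x": 29, "y": -18, "z": 0, "turn": 0},
  {"x": 29, "y": -18, "z": 0, "turn": 0},
  {"x": 29, "y": -18, "z": 0, "turn": 0},
], claw=60, grip_force=15)

```text
time_s: 1.15
position: [0.4723, -0.325, 0.2054]
ee_rot: [-180.0, 0.0, 25.0]
wrist_force: [-0.6, 0.3, -0.4]
opening: 0.0564
grip_force: 0.0
```

>>> carry_out([
  {"x": 29, "y": -18, "z": 0, "turn": 0},
  {"x": 29, "y": -18, "z": 0, "turn": 0},
  {"x": 29, "y": -18, "z": 0, "turn": 0},
  {"x": 29, "y": -18, "z": 0, "turn": 0},
  {"x": 29, "y": -18, "z": 0, "turn": 0},
  {"x": 29, "y": -18, "z": 0, "turn": 0},
  {"x": 29, "y": -18, "z": 0, "turn": 0},
  {"x": 29, "y": -18, "z": 0, "turn": 0},
  {"x": 29, "y": -18, "z": 0, "turn": 0},
  {"x": 0, "y": 0, "z": 0, "turn": 0},
])

```text
time_s: 2.15
position: [0.6417, -0.0639, 0.205]
ee_rot: [-179.9, -0.1, 25.3]
wrist_force: [-0.4, 0.6, -0.7]
opening: 0.0564
grip_force: 0.0
```

```bash
python3 go.py 664 -40 129 25.3
```

```text
pos [641.7 -63.9 205. ] rpy [-1.7989e+02 -6.0000e-02  2.5290e+01] F [-0.4  0.6 -0.7] op 56.4 t 2.15 q [  9.  22. -11.  95.   5.  63. -69.]
total tool x 30.4 y -12.1 z 76.0 turn -0.00
```

>>> carry_out([
  {"x": 15, "y": -6, "z": 0, "turn": 0},
  {"x": 15, "y": -6, "z": 0, "turn": 0},
  {"x": 0, "y": 0, "z": 12, "turn": 0},
  {"x": 0, "y": 0, "z": 12, "turn": 0},
  {"x": 0, "y": 0, "z": 12, "turn": 0},
  {"x": 0, "y": 0, "z": 10, "turn": 0},
  {"x": 0, "y": 0, "z": 0, "turn": 0},
  {"x": 0, "y": 0, "z": 0, "turn": 0},
])

```text
time_s: 2.95
position: [0.6621, -0.046, 0.1594]
ee_rot: [-180.0, 0.0, 24.9]
wrist_force: [0.1, 0.5, 0.1]
opening: 0.0565
grip_force: 0.0
```

```bash
python3 go.py 664 -40 129 25.3
python3 - <<'E'
from rig import capture
import cv2
for n in("wrist","scene"):
    c=capture(n);cv2.imwrite("pics/%s2.png"%n,c["color"][...,::-1])
E
```

```text
pos [662.1 -46.  159.4] rpy [-1.7999e+02  2.0000e-02  2.4940e+01] F [0.1 0.5 0.1] op 56.5 t 2.95 q [  7.  26. -11.  95.   6.  59. -71.]
total tool x 4.3 y -4.7 z 30.4 turn -0.06
```

View pics/wrist2.png

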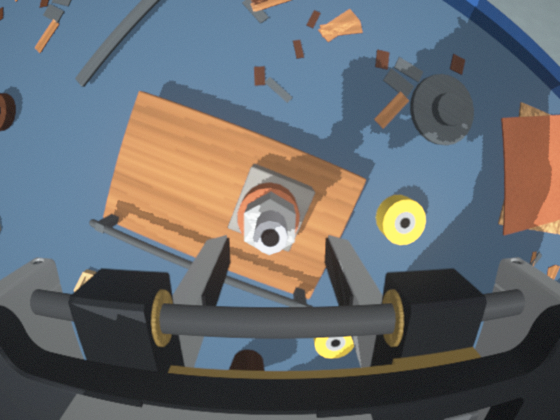

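Wrist view: sleeve top at (268,237), left of the finger midline at about x=278. That agrees with the few mm still to go.

>>> carry_out([
  {"x": 2, "y": -2.5, "z": 0, "turn": 0},
  {"x": 2.3, "y": -2.5, "z": 0, "turn": 0},
  {"x": 0, "y": 0, "z": 10, "turn": 0},
  {"x": 0, "y": 0, "z": 10, "turn": 0},
  {"x": 0, "y": 0, "z": 7, "turn": 0},
  {"x": 0, "y": 0, "z": 3, "turn": 0},
  {"x": 0, "y": 0, "z": 0, "turn": 0},
  {"x": 0, "y": 0, "z": 0, "turn": 0},
  {"x": 0, "y": 0, "z": 0, "turn": 0},
])

```text
time_s: 3.95
position: [0.6642, -0.0394, 0.1298]
ee_rot: [180.0, -0.0, 25.0]
wrist_force: [-0.5, 0.4, 0.5]
opening: 0.056
grip_force: 0.0
```

>>> carry_out([
  {"x": 0, "y": 0, "z": 0, "turn": 0},
  {"x": 0, "y": 0, "z": 0, "turn": 0},
  {"x": 0, "y": 0, "z": 0, "turn": 0},
  {"x": 0, "y": 0, "z": 0, "turn": 0},
  {"x": 0, "y": 0, "z": 0, "turn": 0},
  {"x": 0, "y": 0, "z": 0, "turn": 0},
  {"x": 0, "y": 0, "z": 0, "turn": 0},
  {"x": 0, "y": 0, "z": 0, "turn": 0},
], claw=10, grip_force=12)

```text
time_s: 4.75
position: [0.664, -0.0394, 0.1295]
ee_rot: [-180.0, -0.0, 25.0]
wrist_force: [0.4, -1.3, 0.8]
opening: 0.0215
grip_force: 12.0
```

```bash
python3 go.py 447 328.5 200 25.3 20
```

```text
pos [664.  -39.4 129.5] rpy [-1.800e+02 -1.000e-02  2.496e+01] F [ 0.4 -1.3  0.8] op 21.5 t 4.75 q [  6.  28. -11.  97.   6.  56. -72.]
total tool x -41.5 y -425.1 z -70.5 turn -0.06
per row /20: [ -2.07 -21.26  -3.52  -0.  ]
```

>>> carry_out([
  {"x": 0, "y": 0, "z": -4, "turn": 0},
  {"x": 0, "y": 0, "z": -10, "turn": 0},
  {"x": 0, "y": 0, "z": -16, "turn": 0},
  {"x": 0, "y": 0, "z": -16, "turn": 0},
  {"x": 0, "y": -10, "z": -14, "turn": 0},
  {"x": -2, "y": -20, "z": 0, "turn": 0},
  {"x": -3, "y": -30, "z": 0, "turn": 0},
  {"x": -3, "y": -30, "z": 0, "turn": 0},
  {"x": -3, "y": -30, "z": 0, "turn": 0},
  {"x": -3, "y": -30, "z": 0, "turn": 0},
])

```text
time_s: 5.75
position: [0.586, 0.0932, 0.1894]
ee_rot: [-180.0, 0.0, 25.0]
wrist_force: [1.2, -0.2, 0.4]
opening: 0.0217
grip_force: 12.0
```

>>> carry_out([
  {"x": -3, "y": -30, "z": 0, "turn": 0},
  {"x": -3, "y": -30, "z": 0, "turn": 0},
  {"x": -3, "y": -30, "z": 0, "turn": 0},
  {"x": -3, "y": -30, "z": 0, "turn": 0},
  {"x": -3, "y": -30, "z": 0, "turn": 0},
  {"x": -3, "y": -30, "z": 0, "turn": 0},
  {"x": -3, "y": -30, "z": 0, "turn": 0},
  {"x": -3, "y": -30, "z": 0, "turn": 0},
  {"x": -3, "y": -20, "z": 0, "turn": 0},
  {"x": -2, "y": -10, "z": 0, "turn": 0},
])

```text
time_s: 6.75
position: [0.445, 0.3255, 0.1894]
ee_rot: [-180.0, 0.0, 25.2]
wrist_force: [1.1, -0.8, -0.2]
opening: 0.0215
grip_force: 12.0
```

>>> carry_out([
  {"x": 0, "y": -3, "z": 10, "turn": 0},
  {"x": 0, "y": -2, "z": 20, "turn": 0},
  {"x": 0, "y": 0, "z": 25, "turn": 0},
  {"x": 0, "y": 0, "z": 25, "turn": 0},
  {"x": 0, "y": 0, "z": 25, "turn": 0},
  {"x": 0, "y": 0, "z": 20, "turn": 0},
  {"x": 0, "y": 0, "z": 15, "turn": 0},
  {"x": 0, "y": 0, "z": 0, "turn": 0},
  {"x": 0, "y": 0, "z": 0, "turn": 0},
  {"x": 0, "y": 0, "z": 0, "turn": 0},
])

```text
time_s: 7.75
position: [0.4462, 0.328, 0.0504]
ee_rot: [-180.0, -0.1, 25.0]
wrist_force: [0.6, 0.0, -1.2]
opening: 0.0221
grip_force: 12.0
```

```bash
python3 go.py 447 328.5 13.5 25.3
python3 - <<'E'
from rig import capture
import cv2
c=capture("scene");cv2.imwrite("pics/scene3.png",cv2.resize(c["color"][80:350,180:540,::-1],None,fx=2,fy=2))
E
```

```text
pos [446.2 328.   50.4] rpy [-1.7998e+02 -8.0000e-02  2.4950e+01] F [ 0.6  0.  -1.2] op 22.1 t 7.75 q [ -26.   26.  -21.  114.   13.   43. -120.]
total tool x 0.9 y -0.1 z 36.9 turn -0.06
```

View pics/scene3.png

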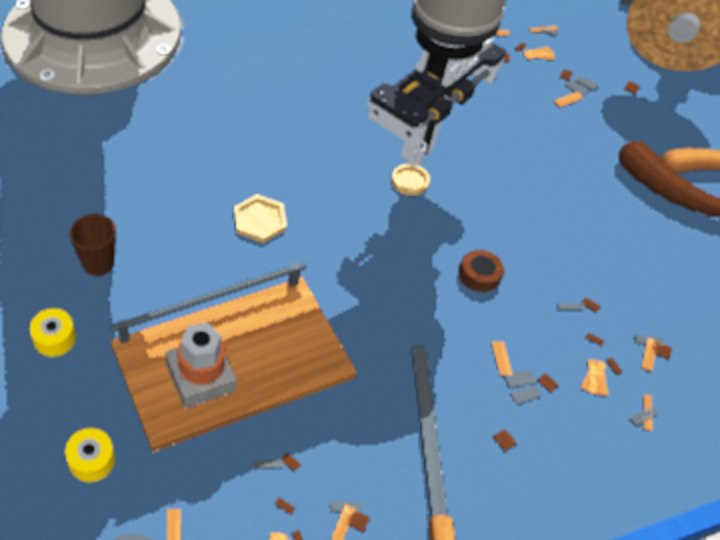

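The sleeve is held over the small dish at crop (410,178), and the rest of the stack stands undisturbed at crop (200,360). Lowering gently.

>>> carry_out([
  {"x": 0.8, "y": 0, "z": 10, "turn": 0},
  {"x": 0, "y": 0, "z": 10, "turn": 0},
  {"x": 0, "y": 0, "z": 8, "turn": 0},
  {"x": 0, "y": 0, "z": 4, "turn": 0},
  {"x": 0, "y": 0, "z": 2, "turn": 0},
  {"x": 0, "y": 0, "z": 1, "turn": 0},
  {"x": 0, "y": 0, "z": 0, "turn": 0},
  {"x": 0, "y": 0, "z": 0, "turn": 0},
])

```text
time_s: 8.6
position: [0.4465, 0.3282, 0.0148]
ee_rot: [-180.0, -0.0, 25.0]
wrist_force: [-0.2, -0.2, 0.3]
opening: 0.0215
grip_force: 12.0
```

>>> carry_out([
  {"x": 0, "y": 0, "z": 0.5, "turn": 0},
  {"x": 0, "y": 0, "z": 0.5, "turn": 0},
  {"x": 0, "y": 0, "z": 0.5, "turn": 0},
  {"x": 0, "y": 0, "z": 0.5, "turn": 0},
  {"x": 0, "y": 0, "z": 0, "turn": 0},
  {"x": 0, "y": 0, "z": 0, "turn": 0},
])

```text
time_s: 9.2
position: [0.4466, 0.3282, 0.0133]
ee_rot: [180.0, -0.0, 25.0]
wrist_force: [-4.0, -2.2, 14.1]
opening: 0.0217
grip_force: 12.0
```

>>> carry_out([
  {"x": 0, "y": 0, "z": -0.5, "turn": 0},
  {"x": 0, "y": 0, "z": 0, "turn": 0},
])

```text
time_s: 9.4
position: [0.4465, 0.3282, 0.0133]
ee_rot: [-180.0, -0.0, 25.0]
wrist_force: [-1.3, -2.0, 7.6]
opening: 0.0216
grip_force: 12.0
```

>>> carry_out([
  {"x": 0, "y": 0, "z": 0, "turn": 0},
  {"x": 0, "y": 0, "z": 0, "turn": 0},
  {"x": 0, "y": 0, "z": 0, "turn": 0},
  {"x": 0, "y": 0, "z": 0, "turn": 0},
  {"x": 0, "y": 0, "z": -10, "turn": 0},
  {"x": 0, "y": 0, "z": -30, "turn": 0},
  {"x": 0, "y": 0, "z": -40, "turn": 0},
  {"x": 0, "y": 0, "z": -40, "turn": 0},
  {"x": 0, "y": 0, "z": -30, "turn": 0},
  {"x": 0, "y": 0, "z": -10, "turn": 0},
], claw=60)

```text
time_s: 10.4
position: [0.4473, 0.3291, 0.177]
ee_rot: [-179.9, -0.3, 25.0]
wrist_force: [-0.2, 0.7, -0.3]
opening: 0.0565
grip_force: 0.0
```

```bash
python3 go.py 661.5 -40 173 25.3 20
python3 - <<'E'
from rig import capture
from h import *
import numpy as np
c=capture("scene");P=cloud(c);ok=c["depth"]>0
for k,x,y,z in(("sleeve",447,328.5,32),("nut",661,-40,120),("wheel",660,-39,92),("stone",660,-40,64)):
    q=P[ok&(abs(P[...,0]*1000-x)<45)&(abs(P[...,1]*1000-y)<45)&(abs(P[...,2]*1000-z)<5)]
    print(k,len(q),rect(q) if len(q)>5 else"",circ(q) if len(q)>5 else"",np.median(q[:,2]))
E
```

```text
pos [447.3 329.1 177. ] rpy [-179.95   -0.27   24.97] F [-0.2  0.7 -0.3] op 56.5 t 10.4 q [ -24.   16.  -23.  108.    8.   57. -115.]
total tool x 38.4 y 425.0 z 4.0 turn -0.06
per row /20: [ 1.92 21.25  0.2  -0.  ]
sleeve 47 [448.2, 328.5, 19.8, 21.0, 30.5] [447.2, 328.0, 23.3] 0.03187882178512291
nut 257 [663.3, -40.0, 36.1, 39.3, 54.5] [662.7, -39.9, 40.6] 0.11976627939226603
wheel 128 [667.7, -40.3, 46.7, 35.5, 75.1] [661.3, -39.0, 49.6] 0.09184680792619376
stone 288 [661.8, -40.0, 60.4, 59.8, 2.6] [661.6, -40.8, 82.3] 0.06378722206470072
```

Sleeve stands upright, centred in the small dish. Now the nut.

>>> carry_out([
  {"x": 1, "y": 15, "z": 0, "turn": 0},
  {"x": 3, "y": 30, "z": 0, "turn": 0},
  {"x": 3, "y": 30, "z": 0, "turn": 0},
  {"x": 3, "y": 35, "z": 0, "turn": 0},
  {"x": 3, "y": 35, "z": 0, "turn": 0},
  {"x": 3, "y": 35, "z": 0, "turn": 0},
  {"x": 3, "y": 35, "z": 0, "turn": 0},
  {"x": 3, "y": 35, "z": 0, "turn": 0},
  {"x": 3, "y": 35, "z": 0, "turn": 0},
  {"x": 3, "y": 35, "z": 0, "turn": 0},
])

```text
time_s: 11.45
position: [0.6064, 0.047, 0.1712]
ee_rot: [-180.0, 0.2, 24.9]
wrist_force: [-1.0, -0.9, -0.0]
opening: 0.0563
grip_force: 0.0
```

>>> carry_out([
  {"x": 3, "y": 35, "z": 0, "turn": 0},
  {"x": 3, "y": 30, "z": 0, "turn": 0},
  {"x": 2, "y": 20, "z": 0, "turn": 0},
  {"x": 2, "y": 15, "z": 0, "turn": 0},
  {"x": 0, "y": 5, "z": 0, "turn": 0},
  {"x": 0, "y": 0, "z": 15, "turn": 0},
  {"x": 0, "y": 0, "z": 15, "turn": 0},
  {"x": 0, "y": 0, "z": 0, "turn": 0},
  {"x": 0, "y": 0, "z": 0, "turn": 0},
  {"x": 0, "y": 0, "z": 0, "turn": 0},
])

```text
time_s: 12.45
position: [0.6603, -0.0406, 0.1434]
ee_rot: [180.0, -0.0, 25.0]
wrist_force: [-1.0, -0.0, -0.3]
opening: 0.0564
grip_force: 0.0
```

```bash
python3 go.py 661.5 -40 101.5 25
```

```text
pos [660.3 -40.6 143.4] rpy [ 1.800e+02 -3.000e-02  2.501e+01] F [-1.  -0.  -0.3] op 56.4 t 12.45 q [  7.  27. -12.  96.   6.  57. -72.]
total tool x 1.3 y -0.0 z 41.9 turn 0.00
```

>>> carry_out([
  {"x": 1.3, "y": 0, "z": 8, "turn": 0},
  {"x": 0, "y": 0, "z": 12, "turn": 0},
  {"x": 0, "y": 0, "z": 12, "turn": 0},
  {"x": 0, "y": 0, "z": 7, "turn": 0},
  {"x": 0, "y": 0, "z": 3, "turn": 0},
  {"x": 0, "y": 0, "z": 0, "turn": 0},
  {"x": 0, "y": 0, "z": 0, "turn": 0},
])

```text
time_s: 13.15
position: [0.6616, -0.0406, 0.1013]
ee_rot: [180.0, -0.0, 25.0]
wrist_force: [-0.4, -0.7, 1.2]
opening: 0.0563
grip_force: 0.0
```

>>> carry_out([
  {"x": 0, "y": 0, "z": 0, "turn": 0},
  {"x": 0, "y": 0, "z": 0, "turn": 0},
  {"x": 0, "y": 0, "z": 0, "turn": 0},
  {"x": 0, "y": 0, "z": 0, "turn": 0},
  {"x": 0, "y": 0, "z": 0, "turn": 0},
  {"x": 0, "y": 0, "z": 0, "turn": 0},
  {"x": 0, "y": 0, "z": 0, "turn": 0},
  {"x": 0, "y": 0, "z": 0, "turn": 0},
], claw=25, grip_force=18)

```text
time_s: 13.95
position: [0.6615, -0.0406, 0.1013]
ee_rot: [180.0, -0.0, 25.0]
wrist_force: [-1.6, 0.2, 6.2]
opening: 0.0358
grip_force: 17.9
```

```bash
python3 go.py 444.5 112.5 160 25 14
```

```text
pos [661.5 -40.6 101.3] rpy [ 1.7999e+02 -2.0000e-02  2.4970e+01] F [-1.6  0.2  6.2] op 35.8 t 13.95 q [  6.  30. -11.  98.   7.  53. -73.]
total tool x -132.1 y -230.4 z -58.7 turn -0.01
per row /14: [ -9.44 -16.46  -4.19  -0.  ]
```

>>> carry_out([
  {"x": 0, "y": 0, "z": -4, "turn": 0},
  {"x": 0, "y": 0, "z": -10, "turn": 0},
  {"x": 0, "y": 0, "z": -16, "turn": 0},
  {"x": 0, "y": 0, "z": -16, "turn": 0},
  {"x": -5, "y": -9, "z": -12, "turn": 0},
  {"x": -10, "y": -17, "z": 0, "turn": 0},
  {"x": -15, "y": -26, "z": 0, "turn": 0},
  {"x": -15, "y": -26, "z": 0, "turn": 0},
  {"x": -15, "y": -26, "z": 0, "turn": 0},
  {"x": -15, "y": -26, "z": 0, "turn": 0},
])

```text
time_s: 14.95
position: [0.5371, 0.0465, 0.1599]
ee_rot: [180.0, -0.0, 25.0]
wrist_force: [-0.4, 0.4, -1.9]
opening: 0.0359
grip_force: 17.9
```

>>> carry_out([
  {"x": -15, "y": -26, "z": 0, "turn": 0},
  {"x": -15, "y": -26, "z": 0, "turn": 0},
  {"x": -15, "y": -26, "z": 0, "turn": 0},
  {"x": -9, "y": -15, "z": 0, "turn": 0},
  {"x": -3, "y": -7, "z": 15, "turn": 0},
  {"x": 0, "y": 0, "z": 30, "turn": 0},
  {"x": 0, "y": 0, "z": 30, "turn": 0},
  {"x": 0, "y": 0, "z": 25, "turn": 0},
  {"x": 0, "y": 0, "z": 0, "turn": 0},
  {"x": 0, "y": 0, "z": 0, "turn": 0},
])

```text
time_s: 15.95
position: [0.4448, 0.1123, 0.0597]
ee_rot: [-180.0, 0.0, 25.0]
wrist_force: [0.0, -0.1, -0.8]
opening: 0.0358
grip_force: 17.9
```

>>> carry_out([
  {"x": 0, "y": 0, "z": 0, "turn": 0},
  {"x": 0, "y": 0, "z": 0, "turn": 0},
])

```text
time_s: 16.15
position: [0.4455, 0.1124, 0.0603]
ee_rot: [180.0, -0.1, 25.0]
wrist_force: [0.3, -0.5, -0.1]
opening: 0.036
grip_force: 17.9
```

```bash
python3 go.py 444.5 112.5 13.3 25
```

```text
pos [445.5 112.4  60.3] rpy [ 1.7997e+02 -1.2000e-01  2.4950e+01] F [ 0.3 -0.5 -0.1] op 36.0 t 16.15 q [ -6.  17. -18. 125.   8.  39. -95.]
total tool x -0.8 y -0.5 z 47.0 turn -0.01
```

>>> carry_out([
  {"x": 0, "y": 0, "z": 14, "turn": 0},
  {"x": 0, "y": 0, "z": 14, "turn": 0},
  {"x": 0, "y": 0, "z": 10, "turn": 0},
  {"x": 0, "y": 0, "z": 5, "turn": 0},
  {"x": 0, "y": 0, "z": 2, "turn": 0},
  {"x": 0, "y": 0, "z": 0.7, "turn": 0},
  {"x": 0, "y": 0, "z": 0, "turn": 0},
  {"x": 0, "y": 0, "z": 0, "turn": 0},
])

```text
time_s: 16.95
position: [0.4449, 0.1123, 0.0137]
ee_rot: [180.0, -0.0, 25.0]
wrist_force: [0.3, 0.4, -1.7]
opening: 0.036
grip_force: 17.9
```

>>> carry_out([
  {"x": 0, "y": 0, "z": 0.5, "turn": 0},
  {"x": 0, "y": 0, "z": 0.5, "turn": 0},
  {"x": 0, "y": 0, "z": 0.5, "turn": 0},
  {"x": 0, "y": 0, "z": 0, "turn": 0},
  {"x": 0, "y": 0, "z": 0, "turn": 0},
])

```text
time_s: 17.45
position: [0.4451, 0.1123, 0.0128]
ee_rot: [180.0, -0.1, 24.9]
wrist_force: [-5.3, -1.1, 21.9]
opening: 0.0359
grip_force: 18.0
```

>>> carry_out([
  {"x": 0, "y": 0, "z": -0.7, "turn": 0},
  {"x": 0, "y": 0, "z": 0, "turn": 0},
])

```text
time_s: 17.65
position: [0.4449, 0.1123, 0.0128]
ee_rot: [180.0, -0.0, 25.0]
wrist_force: [-3.6, -0.9, 10.9]
opening: 0.0359
grip_force: 18.0
```

>>> carry_out([
  {"x": 0, "y": 0, "z": 0, "turn": 0},
  {"x": 0, "y": 0, "z": 0, "turn": 0},
  {"x": 0, "y": 0, "z": 0, "turn": 0},
  {"x": 0, "y": 0, "z": 0, "turn": 0},
  {"x": 0, "y": 0, "z": -10, "turn": 0},
  {"x": 0, "y": 0, "z": -25, "turn": 0},
  {"x": 0, "y": 0, "z": -35, "turn": 0},
  {"x": 0, "y": 0, "z": -35, "turn": 0},
  {"x": 0, "y": 0, "z": -20, "turn": 0},
  {"x": 0, "y": 0, "z": 0, "turn": 0},
], claw=78)

```text
time_s: 18.65
position: [0.4461, 0.1127, 0.1408]
ee_rot: [179.9, -0.3, 25.0]
wrist_force: [-0.8, -0.8, -0.1]
opening: 0.073
grip_force: 0.0
```

```bash
python3 go.py 660 -39.2 138 25 10
python3 - <<'E'
from rig import capture
from h import *
import numpy as np
for n in("scene","top"):
  c=capture(n);P=cloud(c);ok=c["depth"]>0
  for k,x,y,z in(("nut",445,112,32),("wheel",660,-39,92),("stone",660,-40,64)):
    q=P[ok&(abs(P[...,0]*1000-x)<45)&(abs(P[...,1]*1000-y)<45)&(abs(P[...,2]*1000-z)<5)]
    print(k,len(q),rect(q) if len(q)>5 else"",circ(q) if len(q)>5 else"",np.median(q[:,2]))
E
```

```text
pos [446.1 112.7 140.8] rpy [179.95  -0.28  24.96] F [-0.8 -0.8 -0.1] op 73.0 t 18.65 q [ -4.  10. -20. 122.   4.  49. -92.]
total tool x 129.9 y 227.9 z 2.8 turn -0.01
per row /10: [12.99 22.79  0.28 -0.  ]
nut 148 [446.7, 112.6, 36.3, 40.7, 53.5] [445.6, 112.5, 42.2] 0.03174927695485341
wheel 406 [661.1, -38.6, 46.0, 49.9, 70.8] [660.9, -38.4, 50.7] 0.09169678505851592
stone 282 [661.3, -39.8, 61.0, 60.3, 2.7] [661.0, -40.4, 82.8] 0.06371572565219169
nut 36 [448.0, 108.5, 29.7, 6.1, 21.9] [447.7, 109.4, 29.7] 0.03226157874545077
wheel 455 [658.8, -38.4, 48.5, 47.3, 0.2] [658.5, -38.9, 49.8] 0.09214716432670922
stone 310 [658.5, -40.2, 60.8, 59.9, 2.5] [659.4, -40.0, 81.9] 0.06402296364348581
```

Nut lies flat in the hex tray. Next the wheel.

>>> carry_out([
  {"x": 8, "y": 14, "z": 0, "turn": 0},
  {"x": 16, "y": 28, "z": 0, "turn": 0},
  {"x": 20, "y": 35, "z": 0, "turn": 0},
  {"x": 20, "y": 35, "z": 0, "turn": 0},
  {"x": 20, "y": 35, "z": 0, "turn": 0},
  {"x": 20, "y": 35, "z": 0, "turn": 0},
  {"x": 16, "y": 28, "z": 0, "turn": 0},
  {"x": 10, "y": 18, "z": 0, "turn": 0},
  {"x": 0, "y": 0, "z": 0, "turn": 0},
  {"x": 0, "y": 0, "z": 0, "turn": 0},
])

```text
time_s: 19.75
position: [0.6582, -0.0401, 0.1359]
ee_rot: [-179.9, 0.1, 24.9]
wrist_force: [0.3, -0.2, 0.2]
opening: 0.0732
grip_force: 0.0
```

>>> carry_out([
  {"x": 0, "y": 0, "z": 0, "turn": 0},
  {"x": 0, "y": 0, "z": 0, "turn": 0},
])

```text
time_s: 19.95
position: [0.6581, -0.039, 0.1374]
ee_rot: [-180.0, 0.0, 25.0]
wrist_force: [-0.9, 0.7, -0.6]
opening: 0.0736
grip_force: 0.0
```

```bash
python3 go.py 660 -38.7 73.5 25 10
```

```text
pos [658.1 -39.  137.4] rpy [-1.7998e+02  2.0000e-02  2.5020e+01] F [-0.9  0.7 -0.6] op 73.6 t 19.95 q [  7.  27. -12.  97.   7.  57. -73.]
total tool x 1.8 y 0.5 z 63.9 turn 0.00
per row /10: [0.18 0.05 6.39 0.  ]
```

>>> carry_out([
  {"x": 1.8, "y": 0.5, "z": 8, "turn": 0},
  {"x": 0, "y": 0, "z": 15, "turn": 0},
  {"x": 0, "y": 0, "z": 15, "turn": 0},
  {"x": 0, "y": 0, "z": 13, "turn": 0},
  {"x": 0, "y": 0, "z": 8, "turn": 0},
  {"x": 0, "y": 0, "z": 4, "turn": 0},
  {"x": 0, "y": 0, "z": 1, "turn": 0},
  {"x": 0, "y": 0, "z": 0, "turn": 0},
  {"x": 0, "y": 0, "z": 0, "turn": 0},
])

```text
time_s: 20.85
position: [0.6609, -0.0393, 0.0741]
ee_rot: [180.0, -0.0, 25.0]
wrist_force: [-0.1, 0.4, 0.2]
opening: 0.0729
grip_force: 0.0
```

>>> carry_out([
  {"x": 0, "y": 0, "z": 0, "turn": 0},
  {"x": 0, "y": 0, "z": 0, "turn": 0},
  {"x": 0, "y": 0, "z": 0, "turn": 0},
  {"x": 0, "y": 0, "z": 0, "turn": 0},
  {"x": 0, "y": 0, "z": 0, "turn": 0},
  {"x": 0, "y": 0, "z": 0, "turn": 0},
  {"x": 0, "y": 0, "z": 0, "turn": 0},
  {"x": 0, "y": 0, "z": 0, "turn": 0},
], claw=40, grip_force=15)

```text
time_s: 21.65
position: [0.6606, -0.0393, 0.0736]
ee_rot: [180.0, -0.0, 25.0]
wrist_force: [-0.8, 0.9, 5.4]
opening: 0.0492
grip_force: 15.0
```

```bash
python3 go.py 603 -333.7 124 25 10
```

```text
pos [660.6 -39.3  73.6] rpy [ 1.800e+02 -1.000e-02  2.496e+01] F [-0.8  0.9  5.4] op 49.2 t 21.65 q [  7.  31. -12.  99.   8.  50. -74.]
total tool x -176.5 y 242.5 z -50.4 turn -0.01
per row /10: [-17.65  24.25  -5.04  -0.  ]
```

>>> carry_out([
  {"x": 0, "y": 0, "z": -4, "turn": 0},
  {"x": 0, "y": 0, "z": -10, "turn": 0},
  {"x": 0, "y": 0, "z": -16, "turn": 0},
  {"x": 0, "y": 0, "z": -16, "turn": 0},
  {"x": -4, "y": 6, "z": -10, "turn": 0},
  {"x": -10, "y": 14, "z": 0, "turn": 0},
  {"x": -18, "y": 24, "z": 0, "turn": 0},
  {"x": -18, "y": 24, "z": 0, "turn": 0},
  {"x": -18, "y": 24, "z": 0, "turn": 0},
  {"x": -18, "y": 24, "z": 0, "turn": 0},
])

```text
time_s: 22.65
position: [0.6303, -0.1838, 0.1291]
ee_rot: [180.0, 0.0, 24.9]
wrist_force: [0.8, 0.5, -1.8]
opening: 0.0498
grip_force: 15.0
```

>>> carry_out([
  {"x": -18, "y": 24, "z": 0, "turn": 0},
  {"x": -18, "y": 24, "z": 0, "turn": 0},
  {"x": -18, "y": 24, "z": 0, "turn": 0},
  {"x": -18, "y": 24, "z": 0, "turn": 0},
  {"x": -12, "y": 18, "z": 0, "turn": 0},
  {"x": -6, "y": 12, "z": 0, "turn": 0},
  {"x": 0, "y": 6, "z": 15, "turn": 0},
  {"x": 0, "y": 0, "z": 30, "turn": 0},
  {"x": 0, "y": 0, "z": 25, "turn": 0},
  {"x": 0, "y": 0, "z": 8, "turn": 0},
])

```text
time_s: 23.65
position: [0.6043, -0.3365, 0.0476]
ee_rot: [-179.8, 0.1, 25.0]
wrist_force: [-0.5, 1.5, -0.6]
opening: 0.0498
grip_force: 15.0
```

>>> carry_out([
  {"x": 0, "y": 0, "z": 0, "turn": 0},
  {"x": 0, "y": 0, "z": 0, "turn": 0},
  {"x": 0, "y": 0, "z": 0, "turn": 0},
])

```text
time_s: 23.95
position: [0.6065, -0.3386, 0.0528]
ee_rot: [179.9, -0.1, 25.0]
wrist_force: [0.5, -0.8, -1.5]
opening: 0.0494
grip_force: 15.0
```

```bash
python3 go.py 603 -333.7 13.6 25 10
```

```text
pos [ 606.5 -338.6   52.8] rpy [ 1.7992e+02 -7.0000e-02  2.4980e+01] F [ 0.5 -0.8 -1.5] op 49.4 t 23.95 q [ 30.  35.  -8.  95.   6.  50. -46.]
total tool x -1.1 y -5.9 z 39.2 turn -0.00
per row /10: [-0.11 -0.59  3.92 -0.  ]
```

>>> carry_out([
  {"x": -1, "y": -3, "z": 6, "turn": 0},
  {"x": 0, "y": -2.5, "z": 8, "turn": 0},
  {"x": 0, "y": 0, "z": 4, "turn": 0},
  {"x": 0, "y": 0, "z": 0, "turn": 0},
  {"x": 0, "y": 0, "z": 0, "turn": 0},
  {"x": 0, "y": 0, "z": 0, "turn": 0},
])

```text
time_s: 24.55
position: [0.6026, -0.334, 0.0337]
ee_rot: [180.0, -0.0, 25.0]
wrist_force: [-0.9, 0.8, -0.7]
opening: 0.0498
grip_force: 15.0
```

```bash
python3 go.py 603 -333.7 13.6 25 10
```

```text
pos [ 602.6 -334.    33.7] rpy [ 1.7999e+02 -1.0000e-02  2.4960e+01] F [-0.9  0.8 -0.7] op 49.8 t 24.55 q [ 29.  36.  -8.  97.   6.  48. -46.]
total tool x 0.5 y -0.1 z 20.1 turn -0.01
per row /10: [ 0.05 -0.01  2.01 -0.  ]
```

>>> carry_out([
  {"x": 0, "y": 0, "z": 7, "turn": 0},
  {"x": 0, "y": 0, "z": 6, "turn": 0},
  {"x": 0, "y": 0, "z": 4, "turn": 0},
  {"x": 0, "y": 0, "z": 2, "turn": 0},
  {"x": 0, "y": 0, "z": 0.6, "turn": 0},
  {"x": 0, "y": 0, "z": 0, "turn": 0},
  {"x": 0, "y": 0, "z": 0, "turn": 0},
])

```text
time_s: 25.25
position: [0.6026, -0.3339, 0.014]
ee_rot: [180.0, -0.0, 25.0]
wrist_force: [0.1, 0.3, -1.8]
opening: 0.0498
grip_force: 15.0
```

>>> carry_out([
  {"x": 0, "y": 0, "z": 0.5, "turn": 0},
  {"x": 0, "y": 0, "z": 0.4, "turn": 0},
  {"x": 0, "y": 0, "z": 0, "turn": 0},
  {"x": 0, "y": 0, "z": 0, "turn": 0},
])

```text
time_s: 25.65
position: [0.6027, -0.334, 0.0137]
ee_rot: [180.0, -0.0, 25.0]
wrist_force: [-1.6, 0.7, 7.6]
opening: 0.0501
grip_force: 15.0
```

>>> carry_out([
  {"x": 0, "y": 0, "z": 0, "turn": 0},
  {"x": 0, "y": 0, "z": 0, "turn": 0},
  {"x": 0, "y": 0, "z": 0, "turn": 0},
  {"x": 0, "y": 0, "z": 0, "turn": 0},
  {"x": 0, "y": 0, "z": -10, "turn": 0},
  {"x": 0, "y": 0, "z": -25, "turn": 0},
  {"x": 0, "y": 0, "z": -35, "turn": 0},
  {"x": 0, "y": 0, "z": -35, "turn": 0},
  {"x": 0, "y": 0, "z": -20, "turn": 0},
  {"x": 0, "y": 0, "z": 0, "turn": 0},
], claw=86)

```text
time_s: 26.65
position: [0.6041, -0.3347, 0.1424]
ee_rot: [179.8, -0.2, 25.0]
wrist_force: [1.0, -0.5, -0.8]
opening: 0.0809
grip_force: 0.0
```

```bash
python3 go.py 660 -40 130 2.7 10
python3 - <<'E'
from rig import capture
from h import *
import numpy as np
for n in("scene","top"):
  c=capture(n);P=cloud(c);ok=c["depth"]>0
  for k,x,y,z in(("wheel",603,-333,32),("stone",660,-40,64)):
    q=P[ok&(abs(P[...,0]*1000-x)<45)&(abs(P[...,1]*1000-y)<45)&(abs(P[...,2]*1000-z)<5)]
    print(k,len(q),rect(q) if len(q)>5 else"",circ(q) if len(q)>5 else"",np.median(q[:,2]))
E
```

```text
pos [ 604.1 -334.7  142.4] rpy [179.75  -0.21  24.96] F [ 1.  -0.5 -0.8] op 80.9 t 26.65 q [ 30.  29.  -9.  93.   5.  58. -45.]
total tool x 175.0 y -243.6 z 12.4 turn 3.71
per row /10: [ 17.5  -24.36   1.24   0.37]
wheel 398 [603.7, -333.1, 49.0, 49.1, 1.9] [603.0, -333.7, 51.4] 0.031348793272443276
stone 712 [660.8, -40.1, 61.5, 60.7, 2.9] [661.4, -40.4, 82.4] 0.06382031268514826
wheel 128 [594.0, -318.8, 45.6, 17.5, 25.6] [597.6, -326.4, 45.6] 0.03226285817926111
stone 792 [658.4, -40.2, 60.1, 59.7, 2.0] [658.4, -40.1, 82.5] 0.06416760330812232
```

Wheel is centred in its dish. Now the stone.

>>> carry_out([
  {"x": 10, "y": -14, "z": 0, "turn": 0},
  {"x": 20, "y": -28, "z": 0, "turn": 0},
  {"x": 20, "y": -28, "z": 0, "turn": 0},
  {"x": 20, "y": -28, "z": 0, "turn": 0},
  {"x": 20, "y": -28, "z": 0, "turn": 0},
  {"x": 20, "y": -28, "z": 0, "turn": 0},
  {"x": 20, "y": -28, "z": 0, "turn": 0},
  {"x": 20, "y": -28, "z": 0, "turn": 0},
  {"x": 16, "y": -22, "z": 0, "turn": 0},
  {"x": 8, "y": -11, "z": 0, "turn": 0},
])

```text
time_s: 27.75
position: [0.6571, -0.0358, 0.137]
ee_rot: [-179.9, 0.1, 25.2]
wrist_force: [-0.0, -0.2, -0.5]
opening: 0.0807
grip_force: 0.0
```

>>> carry_out([
  {"x": 0, "y": 0, "z": 0, "turn": 0.7},
  {"x": 0, "y": 0, "z": 0, "turn": 1},
  {"x": 0, "y": 0, "z": 0, "turn": 1},
  {"x": 0, "y": 0, "z": 10, "turn": 0.7},
  {"x": 0, "y": 0, "z": 10, "turn": 0.3},
  {"x": 0, "y": 0, "z": 10, "turn": 0},
  {"x": 0, "y": 0, "z": 0, "turn": 0},
  {"x": 0, "y": 0, "z": 0, "turn": 0},
  {"x": 0, "y": 0, "z": 0, "turn": 0},
])

```text
time_s: 28.65
position: [0.6578, -0.0402, 0.1083]
ee_rot: [-180.0, -0.0, 2.8]
wrist_force: [0.1, 0.3, -0.5]
opening: 0.0807
grip_force: 0.0
```

```bash
python3 go.py 659.7 -40.2 45.5 2.6 10
```

```text
pos [657.8 -40.2 108.3] rpy [-1.8e+02 -2.0e-02  2.8e+00] F [ 0.1  0.3 -0.5] op 80.7 t 28.65 q [  4.  28.  -8.  99.   4.  53. -93.]
total tool x 1.9 y 0.1 z 62.8 turn 0.03
per row /10: [0.19 0.01 6.28 0.  ]
```

>>> carry_out([
  {"x": 1.9, "y": 0, "z": 8, "turn": 0},
  {"x": 0, "y": 0, "z": 14, "turn": 0},
  {"x": 0, "y": 0, "z": 14, "turn": 0},
  {"x": 0, "y": 0, "z": 13, "turn": 0},
  {"x": 0, "y": 0, "z": 8, "turn": 0},
  {"x": 0, "y": 0, "z": 4, "turn": 0},
  {"x": 0, "y": 0, "z": 1.8, "turn": 0},
  {"x": 0, "y": 0, "z": 0, "turn": 0},
  {"x": 0, "y": 0, "z": 0, "turn": 0},
])

```text
time_s: 29.55
position: [0.6598, -0.04, 0.0457]
ee_rot: [-180.0, -0.0, 2.8]
wrist_force: [1.1, -0.6, 0.3]
opening: 0.0807
grip_force: 0.0
```

>>> carry_out([
  {"x": 0, "y": 0, "z": 0, "turn": 0},
  {"x": 0, "y": 0, "z": 0, "turn": 0},
  {"x": 0, "y": 0, "z": 0, "turn": 0},
  {"x": 0, "y": 0, "z": 0, "turn": 0},
  {"x": 0, "y": 0, "z": 0, "turn": 0},
  {"x": 0, "y": 0, "z": 0, "turn": 0},
  {"x": 0, "y": 0, "z": 0, "turn": 0},
  {"x": 0, "y": 0, "z": 0, "turn": 0},
], claw=50, grip_force=20)

```text
time_s: 30.35
position: [0.6596, -0.0401, 0.0454]
ee_rot: [180.0, -0.0, 2.8]
wrist_force: [-1.6, -0.8, 5.2]
opening: 0.06
grip_force: 20.0
```

```bash
python3 go.py 440 -325.3 120 16.1 10
```

```text
pos [659.6 -40.1  45.4] rpy [ 1.80e+02 -2.00e-02  2.76e+00] F [-1.6 -0.8  5.2] op 60.0 t 30.35 q [  3.  33.  -7. 100.   5.  47. -94.]
total tool x -233.1 y 274.3 z -74.6 turn -2.22
per row /10: [-23.31  27.43  -7.46  -0.22]
```

>>> carry_out([
  {"x": 0, "y": 0, "z": -4, "turn": 0},
  {"x": 0, "y": 0, "z": -10, "turn": 0},
  {"x": 0, "y": 0, "z": -16, "turn": 0},
  {"x": 0, "y": 0, "z": -16, "turn": 0},
  {"x": 0, "y": 0, "z": -16, "turn": 0},
  {"x": -5, "y": 6, "z": -12, "turn": 0},
  {"x": -12, "y": 14, "z": -4, "turn": 0},
  {"x": -18, "y": 21, "z": 0, "turn": 0},
  {"x": -18, "y": 21, "z": 0, "turn": 0},
  {"x": -18, "y": 21, "z": 0, "turn": 0},
])

```text
time_s: 31.35
position: [0.5905, -0.1285, 0.1231]
ee_rot: [180.0, 0.0, 2.7]
wrist_force: [0.2, -0.5, -2.1]
opening: 0.0598
grip_force: 20.0
```

>>> carry_out([
  {"x": -18, "y": 21, "z": 0, "turn": 0},
  {"x": -18, "y": 21, "z": 0, "turn": 0},
  {"x": -18, "y": 21, "z": 0, "turn": 0},
  {"x": -18, "y": 21, "z": 0, "turn": 0},
  {"x": -18, "y": 21, "z": 0, "turn": 0},
  {"x": -18, "y": 21, "z": 0, "turn": 0},
  {"x": -18, "y": 21, "z": 0, "turn": 0},
  {"x": -18, "y": 21, "z": 0, "turn": 0},
  {"x": -12, "y": 15, "z": 0, "turn": 0},
  {"x": -6, "y": 8, "z": 0, "turn": 0},
])

```text
time_s: 32.35
position: [0.4372, -0.327, 0.1231]
ee_rot: [180.0, 0.1, 2.6]
wrist_force: [0.5, 0.8, -2.3]
opening: 0.0598
grip_force: 20.0
```

>>> carry_out([
  {"x": 0, "y": 0, "z": 8, "turn": -0.4},
  {"x": 0, "y": 0, "z": 16, "turn": -0.6},
  {"x": 0, "y": 0, "z": 18, "turn": -0.6},
  {"x": 0, "y": 0, "z": 16, "turn": -0.4},
  {"x": 0, "y": 0, "z": 10, "turn": -0.2},
  {"x": 0, "y": 0, "z": 4, "turn": 0},
  {"x": 0, "y": 0, "z": 0, "turn": 0},
  {"x": 0, "y": 0, "z": 0, "turn": 0},
  {"x": 0, "y": 0, "z": 0, "turn": 0},
  {"x": 0, "y": 0, "z": 0, "turn": 0},
])

```text
time_s: 33.35
position: [0.4403, -0.3251, 0.0517]
ee_rot: [180.0, -0.0, 16.0]
wrist_force: [0.6, -0.1, -1.2]
opening: 0.0596
grip_force: 20.0
```

```bash
python3 go.py 440 -325.3 13.4 16.1 10
python3 - <<'E'
from rig import capture
import cv2
c=capture("scene");cv2.imwrite("pics/scene4.png",cv2.resize(c["color"][100:340,60:380,::-1],None,fx=2,fy=2))
E
```

```text
pos [ 440.3 -325.1   51.7] rpy [ 1.7997e+02 -3.0000e-02  1.5960e+01] F [ 0.6 -0.1 -1.2] op 59.6 t 33.35 q [ 34.  24.  -5. 116.   3.  41. -47.]
total tool x -0.3 y 0.1 z 38.3 turn -0.02
per row /10: [-0.03  0.01  3.83 -0.  ]
```

View pics/scene4.png

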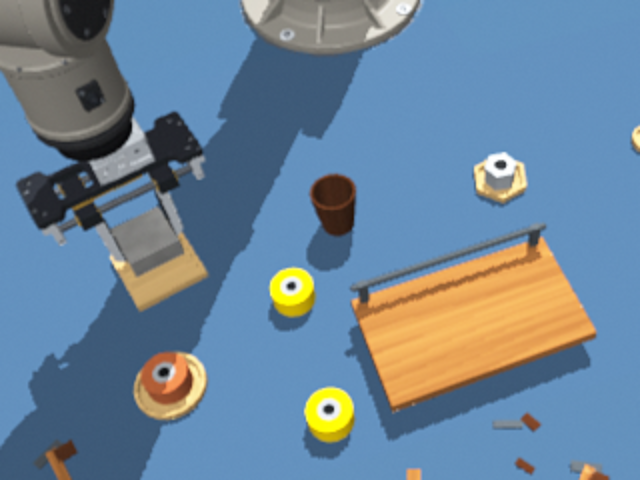

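Stone is held square above its tray at crop (150,245). The wheel is in its dish (170,380), the nut in the hex tray (500,175), and the cup is untouched (335,205).

>>> carry_out([
  {"x": 0, "y": 0, "z": 8, "turn": 0},
  {"x": 0, "y": 0, "z": 12, "turn": 0},
  {"x": 0, "y": 0, "z": 9, "turn": 0},
  {"x": 0, "y": 0, "z": 5, "turn": 0},
  {"x": 0, "y": 0, "z": 2.5, "turn": 0},
  {"x": 0, "y": 0, "z": 1, "turn": 0},
  {"x": 0, "y": 0, "z": 0, "turn": 0},
  {"x": 0, "y": 0, "z": 0, "turn": 0},
])

```text
time_s: 34.2
position: [0.4403, -0.3251, 0.0139]
ee_rot: [180.0, -0.0, 16.0]
wrist_force: [0.2, 0.1, -2.3]
opening: 0.0598
grip_force: 20.0
```

>>> carry_out([
  {"x": 0, "y": 0, "z": 0.5, "turn": 0},
  {"x": 0, "y": 0, "z": 0.5, "turn": 0},
  {"x": 0, "y": 0, "z": 0, "turn": 0},
  {"x": 0, "y": 0, "z": 0, "turn": 0},
])

```text
time_s: 34.6
position: [0.4402, -0.3251, 0.0134]
ee_rot: [180.0, -0.0, 16.0]
wrist_force: [-3.6, 1.6, 10.0]
opening: 0.0602
grip_force: 20.0
```

>>> carry_out([
  {"x": 0, "y": 0, "z": 0, "turn": 0},
  {"x": 0, "y": 0, "z": 0, "turn": 0},
  {"x": 0, "y": 0, "z": 0, "turn": 0},
  {"x": 0, "y": 0, "z": 0, "turn": 0},
  {"x": 0, "y": 0, "z": -10, "turn": 0},
  {"x": 0, "y": 0, "z": -25, "turn": 0},
  {"x": 0, "y": 0, "z": -40, "turn": 0},
  {"x": 0, "y": 0, "z": -40, "turn": 0},
  {"x": 0, "y": 0, "z": -30, "turn": 0},
  {"x": 0, "y": 0, "z": -10, "turn": 0},
], claw=90)

```text
time_s: 35.6
position: [0.4412, -0.3257, 0.1717]
ee_rot: [179.8, -0.2, 16.0]
wrist_force: [0.5, 0.2, -0.2]
opening: 0.0847
grip_force: 0.0
```

Run:
```python
from rig import capture
from h import *
import numpy as np
c=capture("scene");P=cloud(c);ok=c["depth"]>0
for k,x,y,z in(("sleeve",447,328,32),("nut",445,112,32),("wheel",603,-333,32),("stone",440,-325,32),("cup",445,-104,64)):
    q=P[ok&(abs(P[...,0]*1000-x)<50)&(abs(P[...,1]*1000-y)<50)&(abs(P[...,2]*1000-z)<5)]
    print(k,len(q),rect(q) if len(q)>5 else"",circ(q) if len(q)>5 else"",np.median(q[:,2]))
cv2.imwrite("pics/scene5.png",c["color"][...,::-1])
```

```text
sleeve 48 [448.4, 328.0, 18.7, 21.4, 36.7] [447.2, 326.5, 23.1] 0.0317558131559843
nut 153 [446.6, 112.7, 39.6, 37.8, 84.8] [446.5, 112.6, 41.8] 0.031726680931048246
wheel 395 [603.2, -333.4, 49.3, 48.7, 10.0] [602.5, -332.0, 51.9] 0.03139253557434518
stone 555 [441.3, -324.0, 62.0, 60.0, 16.2] [441.2, -324.7, 83.5] 0.031034303841698918
cup 141 [446.2, -104.1, 55.3, 53.0, 23.1] [445.7, -103.2, 57.2] 0.06336374347562534
```

View pics/scene5.png

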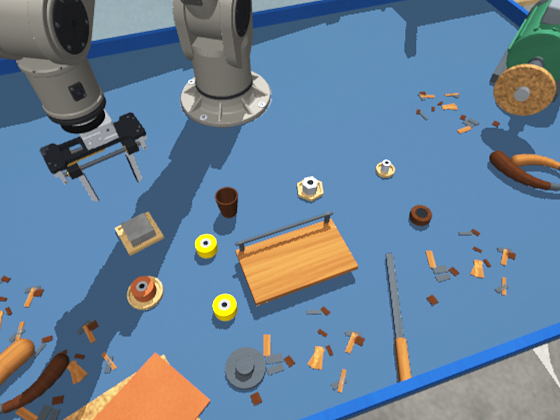

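All four parts lie flat in their holders: stone (140,233), wheel (145,290), nut (311,187), sleeve (385,168). The cup has not moved (227,202), and the gripper is clear.

```bash
python3 -c "from rig import finish_job;print(finish_job())"
```

```text
the job is handed in; nothing more can be done
None
```

The stack is taken apart and all four parts lie flat and centred in their own holders, the horn cup has not moved, and the job was handed in at about 36 s of the 138 s allowed.

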